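# Fit a bayonet dryer cartridge in the bench air dryer

### The job

Fit the dryer cartridge that lies on the bench into the empty station of the twin air dryer: tip it up on end (the angle plate behind its foot will stop it sliding away), enter its two lugs in the slots of the socket, push it down against the spring valve, turn it clockwise as far as it goes, about a quarter turn, and let the spring lift it home into its notches. Let go and leave it locked and upright. Do not bump the cartridge beside it, and do not push away or knock over the other things on the bench.

Things in the scene. Friction and masses are not known exactly. Their poses are not given: they have to be found in the camera images.
- cartridge: The dryer cartridge to fit, 146 mm long, 0.3-0.55 kg: aluminium can, 60 mm diameter, between black octagonal end caps (62 mm across flats) at z 24-38 and 110-124 mm. Starts lying on the bench, axis level 31 mm up, foot towards the angle plate. Origin: middle of its foot face; z runs along its axis from foot to wing grip, y along lugs and wing.
- wing (a point): Middle of the cartridge's wing grip: a flat bar on its top end, z 124-146 mm, 16 mm thick (along the cartridge's x) and 52 mm long (along its y, the same way as the lugs). Level while the cartridge lies.
- lug (a point): One of the cartridge's two lugs (at +y; the other is straight across from it), 26 mm off its axis. They stand out of the neck, which is 44 mm in diameter and takes up z 0-24 mm below the lower cap (foot edge chamfered 3 mm). Each lug is 10 mm wide, z 5-12 mm, and reaches 29 mm from the axis.
- socket: The empty station's bayonet socket: fixed aluminium collar, 76 mm diameter, 36 mm high, bore 47 mm, on top of the manifold. Origin on its axis at its base, 30 mm above the bench; z up. The lugs enter by two slots, pass below the lip (foot at z 14 mm or lower; it bottoms at 12 mm), turn 80 degrees clockwise only, and rise into notches: locked, the foot is at z 19 mm.
- slot (a point): Middle of one of the two lug slots (the other is straight across from it), at the rim, z 36 mm of the socket, 27 mm off its axis. Slots are 13 mm wide and lie on the line at +80 degrees (anticlockwise seen from above) from the socket's x axis. The lip under the rim reaches down to z 26 mm.
- notch (a point): Middle of one of the two locking notches (the other is straight across from it), in the underside of the lip, on the socket's x axis, 27 mm from its centre: 5 mm high (z 26-31 mm), 12.6 mm wide. An end stop beside them ends the clockwise turn there.
- valve (a joint): The spring valve disc in the middle of the socket: m pushed down, 0 (disc's top at z 25 mm of the socket) to 0.015. Its spring pushes up with 7 N at 0 plus 0.6 N per mm. The foot of the cartridge rests on it: about 0.006 when locked, 0.012 to 0.013 when the cartridge is pushed right down.
- manifold: The air dryer's manifold, fixed: an aluminium block 110 x 215 mm, 30 mm high, centred 70 mm in front (-x) of this origin, which lies on the bench; the two stations stand on it 105 mm apart, at x -70 mm, y +52.5 and -52.5 mm. Behind the block (x -5 to 40 mm) a regulator and a shut-off cock, up to 94 mm high. Its axes are parallel to the socket's.
- tower: The occupied station, fixed: a same collar with a same cartridge locked in it, its wing along its x axis; top 195 mm above the bench. Origin on its axis at the collar's base, 30 mm above the bench. Leave it alone.
- angle_plate: Dark cast-iron angle plate, fixed, a stop for tipping the cartridge up: upright wall 150 mm wide (y) and 85 mm high whose flat front face looks to -x, 30 mm in front of this origin; foot plate behind it to x +44 mm. Origin on the bench.
- vee_block: Bystander: steel vee block 70 x 50 x 44 mm. Origin under its centre.
- screwdriver: Bystander: screwdriver, 190 mm, lying along its x axis. Origin under its middle.
- stop_collar: Bystander: steel turned bush, 48 mm diameter, 48 mm high. Origin under its centre.
- oil_bottle: Bystander: white oil bottle, 60 mm diameter, 145 mm high. Origin under its centre.
- jar: Bystander: white plastic pot, 84 mm diameter, 70 mm high. Origin under its centre.
- flange: Bystander: white plastic flange ring, 90 mm diameter, 18 mm high. Origin under its centre.
Mind the look-alikes: they are no part of the job. What is shaped like the cartridge but green, purple or turquoise is not meant.

How it is judged:
On the way, in this order (a step that is already met when the one before it is completed fails the run):
1. the cartridge is tipped upright (within 9 degrees) (angle between cartridge's own z axis and vertical below 0.16 rad), for 0.2 s.
2. the cartridge is in the socket and pushed down until its lugs are below the lip (value of joint valve above 0.0105 m and horizontal distance between cartridge and socket below 0.006 m), for 0.05 s.
At the end, for the whole second after the job is handed in: The cartridge stands upright (within 3.4 degrees) and at rest in the empty socket, within 5 mm of its axis, lugs turned to the end stop (along the socket's x axis within 8.5 degrees) and lifted by the spring into the notches (foot 16.5 to 21.5 mm above the socket's base) (horizontal distance between cartridge and socket below 0.005 m and angle between cartridge's own z axis and vertical below 0.06 rad and angle between the y axis of cartridge and the x axis of socket, either way round below 0.15 rad and z of cartridge in the frame of socket between 0.0165 and 0.0215 m and linear speed of cartridge below 0.02 m/s and angular speed of cartridge below 0.2 rad/s); the robot touches nothing.
It fails at once if a bystander is shifted by more than 30 mm or knocked over (distance of any of vee_block, screwdriver, stop_collar, oil_bottle, jar, flange from where it was at the start of the episode above 0.03 m or angle between any of oil_bottle, jar, stop_collar's own z axis and vertical above 0.6 rad).
It fails at once if the cartridge in the other station is knocked (over 25 N) (contact force between tower and anything else above 25 N).
It also fails if it takes over 72 s, if anything falls off the work surface, if the arm or the gripper's body presses on something with over 40 N, if the wrist force passes 120 N, or if a joint passes its speed limit or range.

### The arm

A 7-joint arm with a two-finger parallel gripper is mounted at the origin on the work surface. World frame = base frame: x ahead of the robot, y to its left, z up, the work surface at z = 0. Lengths are in m, angles in rad, forces in N, time in s.
With the tool pointing down it reaches from about 0.4 to 0.875 m from the base axis. Payload 6.5 kg.
Tool frame: the origin (TCP) lies at the very end of the fingers, on their centre line; the grasp point (between the pads) lies 19 mm behind it; z points along the fingers, y is the line along which they close (so a half turn about z gives the same grasp; the last joint's range is limited). The gripper opens to 88 mm and grips with 3 to 60 N. Pads are 18 mm wide; open, the fingers measure 123 mm over their backs; the gripper's body (75 mm by 187 mm) begins 45 mm behind the grasp point.
Start: joints at [1.053, 0.536, -0.004, 1.538, 0.003, 1.067, -0.071], TCP at [0.284, -0.585, 0.239] pointing down, gripper open.
Joint ranges: [-2.7, 2.7], [-0.37, 2.16], [-1.27, 1.26], [0.24, 2.4], [-1.31, 4.45], [0.19, 1.91], [-2.76, 2.76]. Speed limits (rad/s): [2.39, 2.39, 3.14, 3.14, 3.14, 3.14, 3.14].

### API

Orientations are given as [roll, pitch, yaw] about the fixed x, y, z axes, in that order (R = Rz(yaw) Ry(pitch) Rx(roll)).
In Python, from cell import arm, eyes, job_done gives the robot as it stands.
- The arm moves only by the tool send_rows, never from a script. Its argument "deltas" is a list of rows, each an object with "delta_pos": the shift along the tool's x, y, z in mm, a list of three; "spin": the turn about the tool's z in rad. In form: [{"delta_pos": [tx, ty, tz], "spin": spin}, ...]. A call has 1 to 10 rows; each row shifts and turns the commanded pose from where the row before left it, along the tool's axes as they then stand; what a row does not reach is not made up. A row lasts 1/10 s, in which the tool goes at most 50 mm and 8.59 degrees, less where a joint would pass 70% of its speed; a pose out of reach is approached as far as the arm can. A call is refused whole if a number of a shift passes 50 or a number of a turn 0.15, either way. A call with a gripper value outside its range is refused whole. "gripper" is the closure, from 0 (fully open) to 1 (shut), set as the call begins (left out, the last holds). The fingers move at their own pace and stop on an object; "squeeze" is the grip in N (left out, the last holds). Time passes only in rows, so rows that do not move let the fingers close. It gives the time, the measured TCP pose, the force, the opening and the grip force at its end, in the units of the state.
- arm.get_obs(): the state, without advancing time (a new reading comes with each control period).
- eyes.camera(name): name is "scene" or "top" or "wrist"; returns a dict with "pixels" (400x640x3 uint8, red, green, blue), "intrinsics" (3x3 intrinsics, pixels), "D" ([k1, k2, p1, p2, k3] as OpenCV has them; the pictures are not rectified), "world_to_cam" (4x4, takes a point from world to camera coordinates). Camera axes: x right, y down, z forward; pixel columns grow to the right and rows downward; lengths in m; the calibration is good to about 2 mm. A picture is of the moment at which its call begins. There is no depth.
- job_done(): hands the job in; it is judged then, once.
The state is a dict: "time": time; "joints": joint angles; "joint_velocities": joint speeds; "effort": joint torques, N m; "tool_pos": TCP position; "eef_rot": TCP orientation; "ft_force": force on the tool from outside, world axes, zero at the start; "ft_torque": the same for the moment, N m; "grip_width": opening from 0.0 (shut) to 1.0 (fully open); "grip_force": force on a finger pad.
Only numpy, scipy, OpenCV 4.12 (cv2) and the standard library are available. Lean on these libraries where they do the work, as an engineer would, in place of code of your own. Each camera call takes 0.05 s, during which the arm holds its last target. There are 200 camera calls.

## Working session

There is one attempt and no reset: what is moved stays moved. The work goes in short steps, Python scripts to look and compute and a tool call to move; the robot and the scene stay as the last step left them, time stands still between calls to the robot, and variables do not carry over. Pictures are saved under pics/ and viewed, at most 10 in all, crops included, and the job is handed in when it is done.

Besides the shell and the picture viewer there is one more tool, called after "Request:" as a command line: name --argument value ..., lists and objects as JSON in quotes. send_rows: Moves the arm, as the interface text tells. Its arguments: {"type":"object","properties":{"deltas":{"type":"array"},"gripper":{"type":"number"},"squeeze":{"type":"number"}},"required":["deltas"]}

```bash
mkdir -p pics; ls; cat > h.py <<'E'
import numpy as np, cv2
from cell import arm, eyes, job_done
from scipy.spatial.transform import Rotation as Ro
def snap(name,fn=None):
    c=eyes.camera(name)
    if fn: cv2.imwrite('pics/'+fn,cv2.cvtColor(c['pixels'],cv2.COLOR_RGB2BGR))
    return c
def ray(c,uv):
    n=cv2.undistortPoints(np.array(uv,float).reshape(-1,1,2),np.array(c['intrinsics'],float),np.array(c['D'],float)).reshape(-1,2)
    T=np.array(c['world_to_cam']);R,t=T[:3,:3],T[:3,3]
    return -R.T@t,np.c_[n,np.ones(len(n))]@R
def onz(c,uv,z):
    o,d=ray(c,uv); z=np.asarray(z,float)*np.ones(len(d)); return o+d*((z-o[2])/d[:,2])[:,None]
def proj(c,P):
    T=np.array(c['world_to_cam']);return cv2.projectPoints(np.array(P,float).reshape(-1,1,3),cv2.Rodrigues(T[:3,:3])[0],T[:3,3],np.array(c['intrinsics'],float),np.array(c['D'],float))[0].reshape(-1,2)
E
python3 - <<'E'
from h import *
for n in('scene','top','wrist'):
    c=snap(n,n+'0.png');T=np.array(c['world_to_cam']);print(n,-T[:3,:3].T@T[:3,3])
print(arm.get_obs())
a=cv2.imread('pics/top0.png');b=cv2.imread('pics/scene0.png')
E
```

```text
pics
scene [0.87568098 0.61827236 1.08136058]
top [ 0.22396422 -0.01570526  1.5546671 ]
wrist [ 0.3592041  -0.54702183  0.38393149]
{'time': 0.15, 'joints': array([ 1.05281235,  0.53703423, -0.00445948,  1.538586  ,  0.00258668,
        1.0672811 , -0.07119495]), 'joint_velocities': array([-6.37083759e-05, -2.31084852e-03, -1.61495028e-03, -3.03320386e-03,
        5.94467608e-04,  4.35224915e-04, -1.44280748e-04]), 'effort': array([ 1.50569071e-03, -5.71326435e+01,  9.91980135e-01, -2.51826864e+01,
       -5.61391271e-02,  1.52144727e-02,  1.10940280e-04]), 'tool_pos': array([ 0.28358706, -0.58438027,  0.23803632]), 'eef_rot': array([-3.14029186e+00,  7.53255017e-05,  4.51871856e-01]), 'ft_force': array([-0.83883129, -0.26174053, -0.45880569]), 'ft_torque': array([-0.06254498, -0.06122926,  0.02834877]), 'grip_force': 0.0, 'grip_width': 0.9970450637008242}
```

View images.

View pics/top0.png

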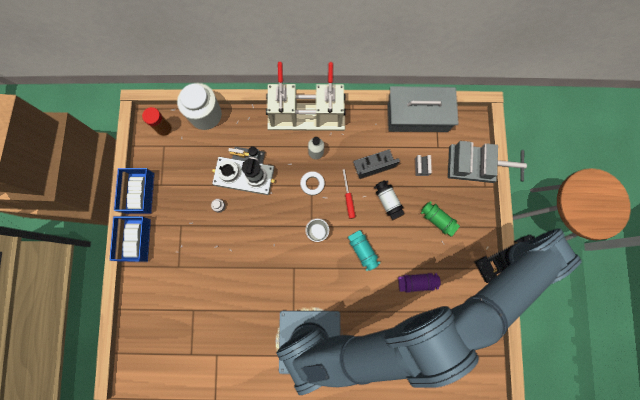

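View pics/scene0.png

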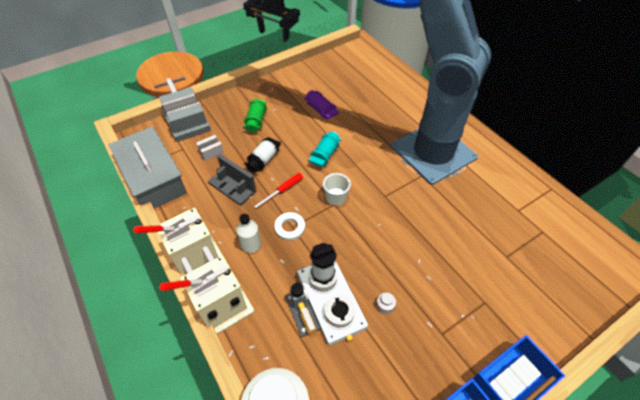

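The top view shows the cartridge (silver can, black caps) at (388,200) with the angle plate at (376,163). The look-alikes are green (440,218), turquoise (364,250) and purple (419,283), none of them meant. The empty socket is at about (229,171) and the tower at about (253,172).

```bash
python3 - <<'E'
from h import *
a=cv2.imread('pics/top0.png')
A=cv2.resize(a[140:230,345:445],None,fx=4,fy=4,interpolation=cv2.INTER_CUBIC)
B=cv2.resize(a[140:230,200:300],None,fx=4,fy=4,interpolation=cv2.INTER_CUBIC)
s=cv2.imread('pics/scene0.png')
C=cv2.resize(s[120:220,200:300],None,fx=4,fy=4,interpolation=cv2.INTER_CUBIC)[:240*2]
cv2.imwrite('pics/crop1.png',np.hstack([A,B]))
c=snap('top')
for n,uv,z in[('cart',(388,200),.05),('plate',(376,163),.05),('sock',(227,171),.066),('tower',(254,172),.19)]:print(n,onz(c,[uv],z))
E
```

```text
cart [[ 0.50846317 -0.28407437  0.05      ]]
plate [[ 0.64869067 -0.24301037  0.05      ]]
sock [[0.61098006 0.30835919 0.066     ]]
tower [[0.57563768 0.18991753 0.19      ]]
```

View pics/crop1.png

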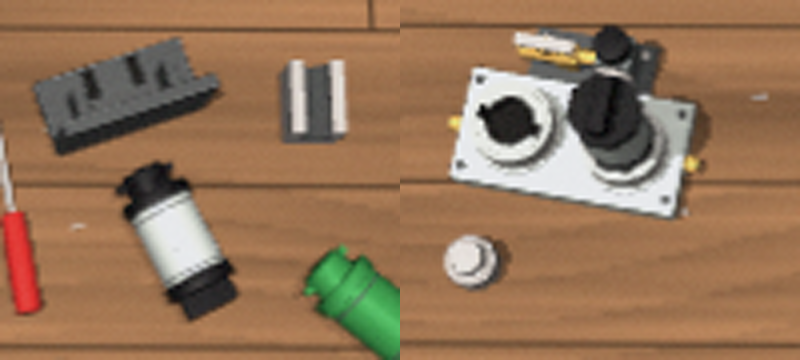

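Crop: the real cartridge has its foot and lugs at about (381,186) pointing at the plate and its wing at about (397,214). The choice is confirmed: it is silver with black caps. I'll move the wrist camera over it.

Request:
send_rows --deltas '[{"delta_pos": [37,-24,0],"spin": 0},{"delta_pos": [37,-24,0],"spin": 0},{"delta_pos": [37,-24,0],"spin": 0},{"delta_pos": [37,-24,0],"spin": 0},{"delta_pos": [37,-24,0],"spin": 0},{"delta_pos": [37,-24,0],"spin": 0},{"delta_pos": [37,-24,0],"spin": 0},{"delta_pos": [0,0,0],"spin": 0},{"delta_pos": [0,0,0],"spin": 0}]'

```text
time: 1.1
tool_pos: [0.4438, -0.3198, 0.2387]
eef_rot: [-3.142, 0.0, 0.454]
ft_force: [-0.4, -0.4, 0.4]
grip_width: 0.997
grip_force: 0.0
```

```bash
python3 - <<'E'
from h import *
c=snap('wrist','w1.png');o=arm.get_obs();print(o['time'],o['tool_pos'],o['eef_rot'],o['joints'][6]);np.save('w1.npy',c,allow_pickle=True)
E
```

```text
1.15 [ 0.44292722 -0.32121433  0.23862548] [3.14140113e+00 7.46508263e-04 4.51487770e-01] -0.6129982468756937
```

View pics/w1.png

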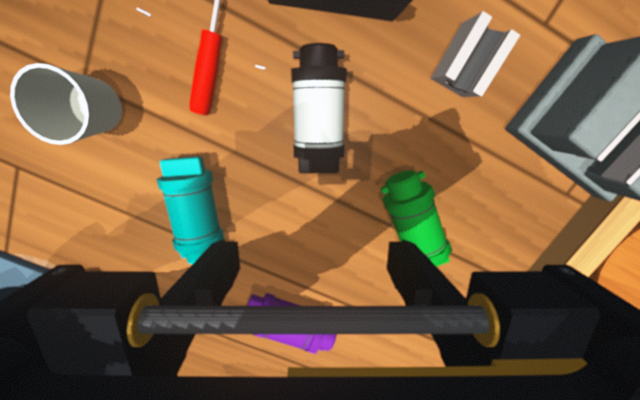

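Wrist view: the cartridge stands nearly vertical in the picture, foot at about (318,45), lugs at (297,53) and (341,53), wing at about (319,163). The plate's front is at the top edge, from (270,2) to (405,18).

```bash
python3 - <<'E'
from h import *
c=np.load('w1.npy',allow_pickle=True).item();im=c['pixels'].astype(int)
g=im.max(2)
for r in (46,54,60,75,90,105,120,135,150,158,162,166):
    row=im[r,270:370]; dark=np.where(row.max(1)<75)[0]+270; wh=np.where((row.min(1)>95)&((row.max(1)-row.min(1))<40))[0]+270
    print(r,'dark',(dark.min(),dark.max()) if len(dark) else None,'white',(wh.min(),wh.max()) if len(wh) else None)
for col in(305,312,319,326,333):
    d=np.where(g[25:190,col]<75)[0]+25;print(col,d.min(),d.max())
print('plate',[(x,np.where(g[:40,x]<60)[0].max()) for x in range(280,410,15)])
L=[(292.5,90),(293,120)]
for n,uv in(('lugs',[(297,53),(341,53)]),('can top',[(293,85),(346,85)]),('can lo',[(294,135),(345,135)]),('foot',[(318,44)]),('wing',[(303,163),(336,163)])):print(n,onz(c,uv,.031).round(4).tolist())
print(proj(c,[[.44,-.32,0.0]]))
E
```

```text
46 dark (np.int64(303), np.int64(334)) white None
54 dark (np.int64(299), np.int64(342)) white None
60 dark (np.int64(301), np.int64(337)) white None
75 dark (np.int64(293), np.int64(346)) white None
90 dark None white (np.int64(293), np.int64(343))
105 dark None white (np.int64(294), np.int64(343))
120 dark None white (np.int64(294), np.int64(343))
135 dark None white (np.int64(295), np.int64(342))
150 dark (np.int64(295), np.int64(343)) white None
158 dark (np.int64(299), np.int64(339)) white None
162 dark (np.int64(300), np.int64(338)) white None
166 dark (np.int64(300), np.int64(338)) white None
305 45 171
312 44 171
319 44 172
326 44 172
333 46 172
plate [(280, np.int64(3)), (295, np.int64(5)), (310, np.int64(7)), (325, np.int64(10)), (340, np.int64(12)), (355, np.int64(14)), (370, np.int64(16)), (385, np.int64(18)), (400, np.int64(12))]
lugs [[0.5619, -0.2412, 0.031], [0.584, -0.2862, 0.031]]
can top [[0.5291, -0.2514, 0.031], [0.5565, -0.3074, 0.031]]
can lo [[0.4772, -0.2767, 0.031], [0.505, -0.3335, 0.031]]
foot [[0.5807, -0.2586, 0.031]]
wing [[0.4504, -0.3018, 0.031], [0.4689, -0.3398, 0.031]]
[[312.28741954 170.83178473]]
```

```bash
python3 - <<'E'
from h import *
c=np.load('w1.npy',allow_pickle=True).item()
u=np.array([np.cos(.461),np.sin(.461)]);v=np.array([u[1],-u[0]])
tp=np.array([0.44293,-.32121])
f=lambda n,uv,z:[print(n,z,((p[:2]-tp)@np.c_[u,v]*1000).round(1)) for p in onz(c,uv,z)]
f('wing end',[(319.5,172.5)],.039);f('lugs',[(297,53),(342,53)],.031);f('foot',[(318.5,43.5)],.050);f('can',[(293,85),(345,85),(294.5,135),(343,135)],.031)
f('wing',[(299.5,164),(338.5,164)],.039)
f('plate',[(280,3.5),(325,10.5),(385,18.5)],0.0)
f('plate',[(280,3.5),(325,10.5),(385,18.5)],0.085)
# top cap end / can edge rows
im=c['pixels'].max(2);print(im[60:175:1,319].tolist())
E
```

```text
wing end 0.039 [4.6 6.9]
lugs 0.031 [142.2 -18.7]
lugs 0.031 [141.9  32.6]
foot 0.05 [148.2   5.4]
can 0.031 [108.3 -24.2]
can 0.031 [107.9  37. ]
can 0.031 [ 50.5 -24. ]
can 0.031 [50.2 36.2]
wing 0.039 [ 15.7 -18.2]
wing 0.039 [15.4 30.7]
plate 0.0 [200.2 -39.1]
plate 0.0 [192.6  14.1]
plate 0.0 [184.   86.1]
plate 0.085 [174.9 -30.7]
plate 0.085 [169.   10.8]
plate 0.085 [162.3  66.9]
[73, 70, 69, 70, 67, 60, 57, 56, 59, 60, 61, 59, 65, 65, 70, 67, 66, 62, 73, 136, 233, 255, 254, 253, 253, 251, 230, 203, 239, 253, 253, 253, 253, 253, 253, 253, 253, 253, 253, 253, 253, 253, 253, 253, 253, 253, 253, 253, 253, 253, 253, 253, 253, 253, 253, 253, 253, 253, 253, 253, 253, 253, 253, 253, 253, 252, 252, 252, 252, 252, 252, 252, 252, 252, 252, 252, 252, 252, 252, 252, 253, 247, 196, 125, 134, 164, 168, 139, 91, 57, 50, 43, 49, 49, 47, 50, 48, 51, 48, 49, 47, 50, 46, 46, 50, 48, 47, 46, 45, 45, 45, 44, 57, 92, 110]
```

Request:
send_rows --deltas '[{"delta_pos": [13.5,7,20],"spin": -0.01},{"delta_pos": [0,0,45],"spin": 0},{"delta_pos": [0,0,45],"spin": 0},{"delta_pos": [0,0,45],"spin": 0},{"delta_pos": [0,0,35],"spin": 0},{"delta_pos": [0,0,20],"spin": 0},{"delta_pos": [0,0,6],"spin": 0},{"delta_pos": [0,0,0],"spin": 0}]'

```text
time: 1.95
tool_pos: [0.4575, -0.3222, 0.0222]
eef_rot: [-3.141, 0.001, 0.46]
ft_force: [0.1, -0.5, -0.1]
grip_width: 0.998
grip_force: 0.0
```

Request:
send_rows --deltas '[{"delta_pos": [0,0,0],"spin": 0},{"delta_pos": [0,0,0],"spin": 0},{"delta_pos": [0,0,0],"spin": 0},{"delta_pos": [0,0,0],"spin": 0},{"delta_pos": [0,0,0],"spin": 0},{"delta_pos": [0,0,0],"spin": 0}]' --gripper 1 --squeeze 8

```text
time: 2.55
tool_pos: [0.4588, -0.321, 0.0232]
eef_rot: [3.141, -0.0, 0.462]
ft_force: [-1.3, 0.8, 5.5]
grip_width: 0.589
grip_force: 8.0
```

```bash
python3 - <<'E'
from h import *
snap('wrist','w2.png')
pos=[];off=0;prev=None
def gp(P,th):
    a=np.radians(th);x,y=137-P[0],P[1];return np.array([-x*np.cos(a)+y*np.sin(a),x*np.sin(a)+y*np.cos(a)])
segs=[((24,31),0,23.2),((3,22),23.2,45),((0,19),45,90)]
cur=np.zeros(2);out=[]
for P,a,b in segs:
    n=int(np.ceil((b-a)/5));t=np.linspace(a,b,n+1)
    for i in range(n): d=gp(P,t[i+1])-gp(P,t[i]);cur=cur+d;out.append((round(t[i+1],1),d.round(1).tolist(),cur.round(1).tolist()))
for o in out:print(*o)
E
```

```text
4.6 [2.9, 9.0] [2.9, 9.0]
9.3 [3.6, 8.8] [6.5, 17.8]
13.9 [4.3, 8.5] [10.8, 26.3]
18.6 [5.0, 8.1] [15.7, 34.4]
23.2 [5.6, 7.7] [21.3, 42.0]
27.6 [5.9, 8.5] [27.2, 50.5]
31.9 [6.5, 8.0] [33.7, 58.5]
36.3 [7.1, 7.5] [40.8, 66.0]
40.6 [7.7, 6.9] [48.5, 73.0]
45.0 [8.2, 6.3] [56.7, 79.3]
50.0 [9.9, 6.9] [66.6, 86.2]
55.0 [10.5, 6.0] [77.1, 92.1]
60.0 [11.0, 5.0] [88.0, 97.1]
65.0 [11.4, 4.0] [99.4, 101.2]
70.0 [11.7, 3.0] [111.1, 104.2]
75.0 [11.9, 2.0] [123.0, 106.2]
80.0 [12.0, 1.0] [135.0, 107.2]
85.0 [12.1, -0.1] [147.1, 107.1]
90.0 [12.0, -1.1] [159.1, 106.0]
```

View pics/w2.png

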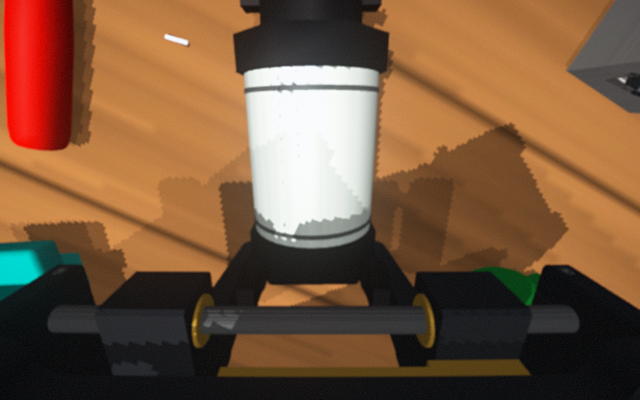

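Gripped: opening 51.8 mm, which is the wing's 52 mm, and the picture shows both fingers just outside the upper cap at about (310,265). Tipping now.

Request:
send_rows --deltas '[{"delta_pos": [3,0,-9],"spin": 0},{"delta_pos": [3.5,0,-9],"spin": 0},{"delta_pos": [4.5,0,-8.5],"spin": 0},{"delta_pos": [5,0,-8],"spin": 0},{"delta_pos": [5.5,0,-7.5],"spin": 0},{"delta_pos": [0,0,0],"spin": 0}]'

```text
time: 3.2
tool_pos: [0.4798, -0.311, 0.066]
eef_rot: [3.14, -0.002, 0.463]
ft_force: [1.0, 0.0, -3.2]
grip_width: 0.59
grip_force: 9.1
```

Request:
send_rows --deltas '[{"delta_pos": [6,0,-8.5],"spin": 0},{"delta_pos": [6.5,0,-8],"spin": 0},{"delta_pos": [7,0,-7.5],"spin": 0},{"delta_pos": [7.5,0,-7],"spin": 0},{"delta_pos": [8,0,-6.5],"spin": 0},{"delta_pos": [10,0,-7],"spin": 0},{"delta_pos": [10.5,0,-6],"spin": 0},{"delta_pos": [11,0,-5],"spin": 0},{"delta_pos": [0,0,0],"spin": 0}]'

```text
time: 4.1
tool_pos: [0.5401, -0.2804, 0.1213]
eef_rot: [3.14, -0.003, 0.464]
ft_force: [-0.4, 0.8, 0.2]
grip_width: 0.588
grip_force: 8.0
```

```bash
python3 - <<'E'
from h import *
a=snap('wrist')['pixels'];b=snap('scene')['pixels']
b=cv2.resize(b[100:220,180:340],(800,600)[:2] and (533,400),interpolation=cv2.INTER_CUBIC)
a=cv2.resize(a,(640,400))[:, 120:387+0]
cv2.imwrite('pics/m3.png',cv2.cvtColor(np.hstack([a,b]),cv2.COLOR_RGB2BGR)); print(arm.get_obs()['tool_pos'],arm.get_obs()['ft_force'])
E
```

```text
[ 0.53790204 -0.28156373  0.120392  ] [ 0.2180217  -0.24405023 -0.41043818]
```

View pics/m3.png

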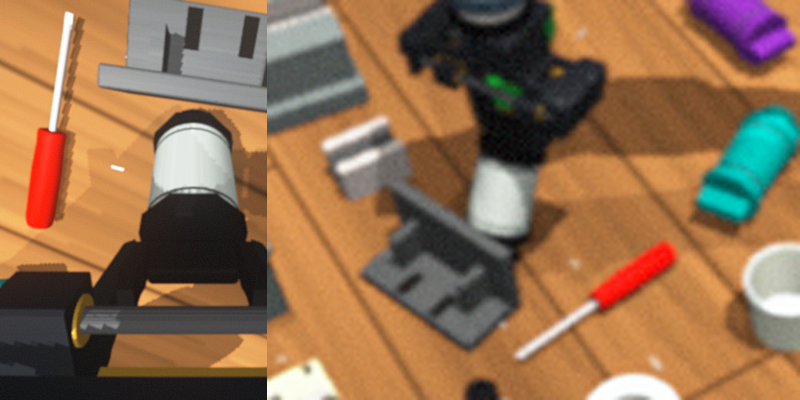

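The cartridge is at about 60° (wrist view, can at about (195,170)), its foot on the bench in front of the plate. Finishing the arc.

Request:
send_rows --deltas '[{"delta_pos": [11.5,0,-4],"spin": 0},{"delta_pos": [11.5,0,-3],"spin": 0},{"delta_pos": [12,0,-2],"spin": 0},{"delta_pos": [12,0,-1],"spin": 0},{"delta_pos": [12,0,0],"spin": 0},{"delta_pos": [12,0,1.5],"spin": 0},{"delta_pos": [0,0,0],"spin": 0},{"delta_pos": [0,0,0],"spin": 0}]'

```text
time: 5.0
tool_pos: [0.6018, -0.2494, 0.1287]
eef_rot: [-3.142, -0.001, 0.462]
ft_force: [-1.0, 1.3, 0.1]
grip_width: 0.589
grip_force: 8.0
```

```bash
python3 - <<'E'
from h import *
a=snap('wrist')['pixels'];b=snap('scene')['pixels']
b=cv2.resize(b[100:220,180:340],(533,400),interpolation=cv2.INTER_CUBIC)
a=a[:, 187:454]
cv2.imwrite('pics/m4.png',cv2.cvtColor(np.hstack([a,b]),cv2.COLOR_RGB2BGR)); print(arm.get_obs()['tool_pos'],arm.get_obs()['ft_force'])
E
```

```text
[ 0.601312   -0.24972143  0.12873138] [-0.26650397  1.3100908   0.43163071]
```

View pics/m4.png

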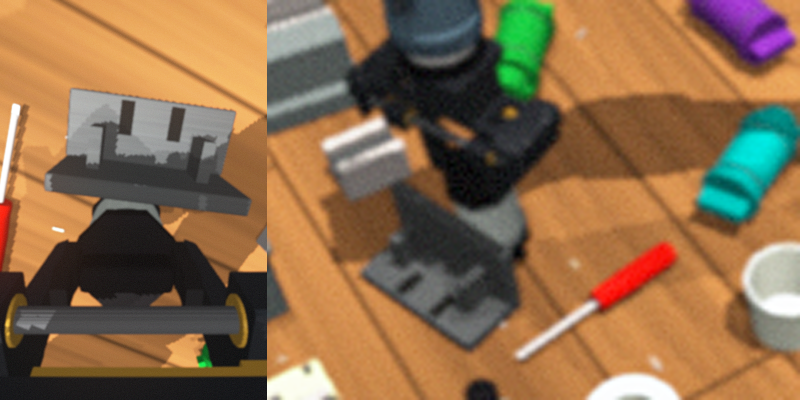

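```bash
python3 - <<'E'
from h import *
c=snap('scene');b=c['pixels'].astype(int);w=snap('wrist');
ax=np.array([.6013,-.2497])
for name,cc in(('scene',c),('wrist',w)):
  g=cc['pixels'].astype(int);C=np.array(cc['world_to_cam']);o=-C[:3,:3].T@C[:3,3];d=(o[:2]-ax)/np.linalg.norm(o[:2]-ax);n=np.array([-d[1],d[0]])
  for z in(.03,.05,.07,.09,.108):
    pc=proj(cc,[[*(ax+.03*s*n+0*d),z] for s in(-1,0,1)])
    r=int(round(pc[1,1]))
    if 0<=r<400:
      row=g[r]; m=np.where((row.min(1)>70)&(row.max(1)-row.min(1)<22))[0]; m=m[abs(m-pc[1,0])<60]
      print(name,z,pc.round(1).tolist(),m.min() if len(m) else None,m.max() if len(m) else None)
r=cv2.resize(c['pixels'][140:190,230:290],None,fx=10,fy=10,interpolation=cv2.INTER_CUBIC)
for z in(.0,.03,.06,.09,.12):
  for s in(-1,0,1):
    C=np.array(c['world_to_cam']);o=-C[:3,:3].T@C[:3,3];d=(o[:2]-ax)/np.linalg.norm(o[:2]-ax);n=np.array([-d[1],d[0]])
    p=proj(c,[[*(ax+.031*s*n),z]])[0];cv2.circle(r,(int((p[0]-230+.5)*10),int((p[1]-140+.5)*10)),5,(255,0,0),-1)
cv2.imwrite('pics/m5.png',cv2.cvtColor(r,cv2.COLOR_RGB2BGR))
E
```

```text
scene 0.03 [[236.6, 174.3], [245.7, 172.4], [254.7, 170.5]] 217 254
scene 0.05 [[235.6, 170.3], [244.8, 168.4], [254.0, 166.5]] 242 256
scene 0.07 [[234.5, 166.3], [243.9, 164.4], [253.1, 162.4]] 237 256
scene 0.09 [[233.5, 162.1], [242.9, 160.2], [252.3, 158.3]] 250 254
scene 0.108 [[232.5, 158.3], [242.1, 156.4], [251.6, 154.4]] 203 213
wrist 0.03 [[345.9, 200.6], [313.6, 200.9], [281.2, 201.1]] 288 373
wrist 0.05 [[348.5, 208.2], [313.6, 208.4], [278.7, 208.7]] 283 342
wrist 0.07 [[351.6, 217.0], [313.7, 217.3], [275.8, 217.5]] 280 345
wrist 0.09 [[355.2, 227.5], [313.8, 227.8], [272.3, 228.1]] None None
wrist 0.108 [[359.1, 238.8], [313.8, 239.1], [268.6, 239.4]] None None
```

View pics/m5.png

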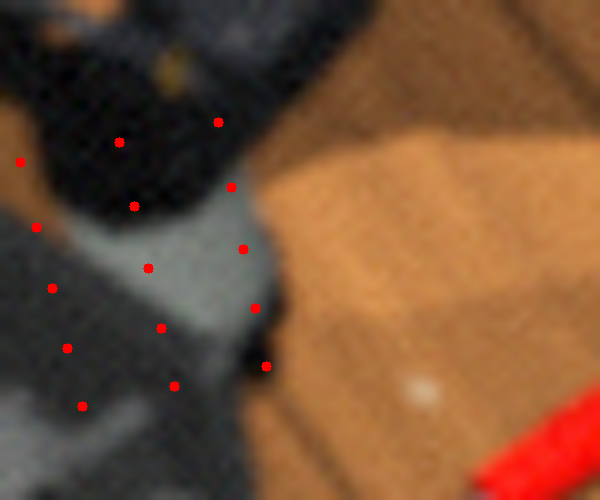

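The predicted upright outline (red dots) lies 1 to 3 px left of the real can edge, so the foot is lagging slightly. The lower cap is against the plate wall and the top leans forward about 5°. I'll pull the wing back about 11 mm and regrip deeper once it stands by itself.

Request:
send_rows --deltas '[{"delta_pos": [-4,0,0],"spin": 0},{"delta_pos": [-4,0,0],"spin": 0},{"delta_pos": [-3,0,0],"spin": 0},{"delta_pos": [0,0,0.5],"spin": 0},{"delta_pos": [0,0,0],"spin": 0},{"delta_pos": [0,0,0],"spin": 0}]'

```text
time: 5.8
tool_pos: [0.5911, -0.2551, 0.1284]
eef_rot: [3.141, 0.0, 0.462]
ft_force: [-2.1, 0.5, 2.0]
grip_width: 0.59
grip_force: 8.0
```

Request:
send_rows --deltas '[{"delta_pos": [0,0,0],"spin": 0},{"delta_pos": [0,0,0],"spin": 0},{"delta_pos": [0,0,0],"spin": 0},{"delta_pos": [0,0,0],"spin": 0}]' --squeeze 3

```text
time: 6.2
tool_pos: [0.5913, -0.2551, 0.1284]
eef_rot: [3.141, -0.0, 0.462]
ft_force: [-0.5, 1.0, 2.1]
grip_width: 0.591
grip_force: 3.0
```

Request:
send_rows --deltas '[{"delta_pos": [0,0,0],"spin": 0},{"delta_pos": [0,0,0],"spin": 0},{"delta_pos": [0,0,0],"spin": 0}]' --gripper 0.3

```text
time: 6.5
tool_pos: [0.5912, -0.255, 0.1281]
eef_rot: [3.142, -0.0, 0.462]
ft_force: [0.3, -0.0, 0.5]
grip_width: 0.701
grip_force: 0.0
```

```bash
python3 - <<'E'
from h import *
t=arm.get_obs()['tool_pos'];print(t)
c=snap('scene');a=snap('wrist')['pixels'][:,180:460];ax=t[:2]
r=cv2.resize(c['pixels'][138:188,230:290],None,fx=8,fy=8,interpolation=cv2.INTER_CUBIC)
C=np.array(c['world_to_cam']);o=-C[:3,:3].T@C[:3,3];d=(o[:2]-ax)/np.linalg.norm(o[:2]-ax);n=np.array([-d[1],d[0]])
for z in(.0,.03,.06,.09,.12):
  for s in(-1,0,1):
    p=proj(c,[[*(ax+.031*s*n),z]])[0];cv2.circle(r,(int((p[0]-230+.5)*8),int((p[1]-138+.5)*8)),3,(255,0,0),-1)
cv2.imwrite('pics/m6.png',cv2.cvtColor(np.hstack([a,r]),cv2.COLOR_RGB2BGR))
E
```

```text
[ 0.59120938 -0.25500264  0.12811376]
```

View pics/m6.png

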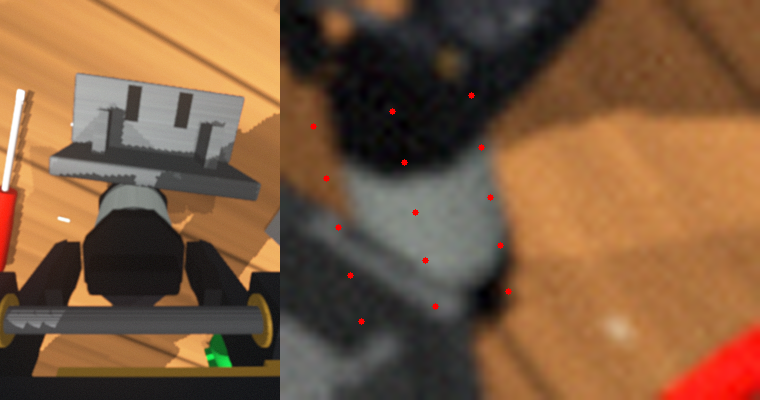

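The can edge now runs parallel to the upright prediction (offset about 1 px) and the cartridge stands by itself. Regrip slightly lower and firmly, then lift.

Request:
send_rows --deltas '[{"delta_pos": [-1,0,1.5],"spin": 0},{"delta_pos": [0,0,0],"spin": 0}]'

```text
time: 6.8
tool_pos: [0.5899, -0.2556, 0.1264]
eef_rot: [-3.141, 0.0, 0.462]
ft_force: [0.6, -0.5, -0.3]
grip_width: 0.695
grip_force: 0.0
```

Request:
send_rows --deltas '[{"delta_pos": [0,0,0],"spin": 0},{"delta_pos": [0,0,0],"spin": 0},{"delta_pos": [0,0,0],"spin": 0},{"delta_pos": [0,0,0],"spin": 0},{"delta_pos": [0,0,0],"spin": 0}]' --gripper 1 --squeeze 50

```text
time: 7.3
tool_pos: [0.5902, -0.2554, 0.1267]
eef_rot: [-3.141, 0.0, 0.462]
ft_force: [-0.6, 0.3, 0.3]
grip_width: 0.577
grip_force: 50.0
```

Request:
send_rows --deltas '[{"delta_pos": [-5,0,-20],"spin": 0},{"delta_pos": [-10,0,-30],"spin": 0},{"delta_pos": [-15,0,-40],"spin": 0},{"delta_pos": [-15,0,-45],"spin": 0},{"delta_pos": [-10,0,-45],"spin": 0},{"delta_pos": [0,0,-40],"spin": 0},{"delta_pos": [0,0,0],"spin": 0},{"delta_pos": [0,0,0],"spin": 0}]'

```text
time: 8.1
tool_pos: [0.5407, -0.2797, 0.3461]
eef_rot: [-3.141, 0.0, 0.462]
ft_force: [-1.0, -0.2, -5.4]
grip_width: 0.585
grip_force: 50.0
```

```bash
python3 - <<'E'
from h import *
t=arm.get_obs();print(t['tool_pos'],t['joints'][6])
for nm in('scene','top'):
  c=snap(nm,'L_'+nm+'.png');g=c['pixels'].astype(int);ax=t['tool_pos'][:2]
  C=np.array(c['world_to_cam']);o=-C[:3,:3].T@C[:3,3];d=(o[:2]-ax)/np.linalg.norm(o[:2]-ax);n=np.array([-d[1],d[0]])
  for dz in(-.07,-.05,-.03):
    z=t['tool_pos'][2]+dz
    p=proj(c,[[*(ax+.03*s*n),z] for s in(-1,0,1)])
    # sample along the line p0->p2 extended
    s=np.linspace(-1.2,2.2,69);q=p[0]+s[:,None]*(p[2]-p[0]); v=cv2.remap(c['pixels'],q[:,0].astype('float32')[None],q[:,1].astype('float32')[None],1)[0].astype(int)
    m=(v.max(1)-v.min(1)<40)&(v.min(1)>75)
    print(nm,dz,p.round(1).tolist(),s[m].round(2).tolist()[:1],s[m].round(2).tolist()[-1:],m.astype(int).tolist())
E
```

```text
[ 0.54072395 -0.27971604  0.3461001 ] -0.7342859125914075
scene -0.07 [[236.9, 103.7], [247.3, 102.1], [257.6, 100.6]] [0.15] [1.0] [0, 0, 0, 0, 0, 0, 0, 0, 0, 0, 0, 0, 0, 0, 0, 0, 0, 0, 0, 0, 0, 0, 0, 0, 0, 0, 0, 1, 1, 1, 1, 1, 1, 1, 1, 1, 1, 1, 1, 1, 1, 1, 1, 1, 1, 0, 0, 0, 0, 0, 0, 0, 0, 0, 0, 0, 0, 0, 0, 0, 0, 0, 0, 0, 0, 0, 0, 0, 0]
scene -0.05 [[235.7, 98.2], [246.3, 96.7], [256.8, 95.1]] [0.15] [1.0] [0, 0, 0, 0, 0, 0, 0, 0, 0, 0, 0, 0, 0, 0, 0, 0, 0, 0, 0, 0, 0, 0, 0, 0, 0, 0, 0, 1, 1, 1, 1, 1, 1, 1, 1, 1, 1, 1, 1, 1, 1, 1, 1, 1, 1, 0, 0, 0, 0, 0, 0, 0, 0, 0, 0, 0, 0, 0, 0, 0, 0, 0, 0, 0, 0, 0, 0, 0, 0]
scene -0.03 [[234.5, 92.6], [245.2, 91.1], [255.9, 89.5]] [] [] [0, 0, 0, 0, 0, 0, 0, 0, 0, 0, 0, 0, 0, 0, 0, 0, 0, 0, 0, 0, 0, 0, 0, 0, 0, 0, 0, 0, 0, 0, 0, 0, 0, 0, 0, 0, 0, 0, 0, 0, 0, 0, 0, 0, 0, 0, 0, 0, 0, 0, 0, 0, 0, 0, 0, 0, 0, 0, 0, 0, 0, 0, 0, 0, 0, 0, 0, 0, 0]
top -0.07 [[391.3, 170.7], [398.7, 176.7], [406.2, 182.7]] [-1.2] [2.2] [1, 1, 1, 1, 1, 1, 0, 0, 1, 1, 0, 0, 0, 0, 0, 0, 0, 0, 0, 0, 0, 0, 0, 0, 0, 0, 0, 0, 0, 0, 0, 0, 0, 0, 0, 0, 0, 0, 0, 0, 0, 0, 1, 1, 1, 1, 1, 1, 1, 1, 1, 1, 1, 1, 1, 1, 1, 1, 1, 1, 1, 1, 1, 1, 1, 1, 1, 1, 1]
top -0.05 [[392.4, 169.1], [400.0, 175.1], [407.6, 181.2]] [-1.2] [2.2] [1, 1, 1, 0, 0, 0, 0, 0, 0, 0, 1, 1, 0, 0, 0, 0, 0, 0, 0, 0, 0, 0, 0, 0, 0, 0, 0, 0, 0, 0, 0, 0, 0, 0, 0, 0, 0, 0, 0, 0, 1, 1, 1, 1, 1, 1, 1, 1, 1, 1, 1, 1, 1, 1, 1, 1, 1, 1, 1, 1, 1, 1, 1, 1, 1, 1, 1, 1, 1]
top -0.03 [[393.6, 167.4], [401.3, 173.5], [409.1, 179.7]] [-1.15] [2.2] [0, 1, 0, 0, 0, 0, 0, 1, 1, 1, 1, 0, 0, 0, 0, 0, 0, 0, 0, 0, 0, 0, 0, 0, 0, 0, 0, 0, 0, 0, 0, 0, 0, 0, 0, 0, 0, 0, 0, 1, 1, 1, 1, 1, 1, 1, 1, 1, 1, 1, 1, 1, 1, 1, 1, 1, 1, 1, 1, 1, 1, 1, 1, 1, 1, 1, 1, 1, 1]
```

The cartridge hangs upright (same offset at two heights) and weighs about 0.5 kg. Carry it high towards the empty station and view the socket with the wrist camera.

Request:
send_rows --deltas '[{"delta_pos": [18,-41,0],"spin": 0},{"delta_pos": [18,-41,0],"spin": 0},{"delta_pos": [18,-41,0],"spin": 0},{"delta_pos": [18,-41,0],"spin": 0},{"delta_pos": [18,-41,0],"spin": 0},{"delta_pos": [18,-41,0],"spin": 0}]'

```text
time: 8.8
tool_pos: [0.5265, -0.0098, 0.3444]
eef_rot: [-3.14, 0.004, 0.462]
ft_force: [1.4, -0.7, -4.8]
grip_width: 0.586
grip_force: 50.0
```

Request:
send_rows --deltas '[{"delta_pos": [18,-41,0],"spin": 0},{"delta_pos": [18,-41,0],"spin": 0},{"delta_pos": [18,-41,0],"spin": 0},{"delta_pos": [18,-41,0],"spin": 0},{"delta_pos": [18,-41,0],"spin": 0},{"delta_pos": [18,-41,0],"spin": 0},{"delta_pos": [0,0,0],"spin": 0},{"delta_pos": [0,0,0],"spin": 0}]'

```text
time: 9.6
tool_pos: [0.5138, 0.2575, 0.3442]
eef_rot: [-3.141, 0.004, 0.465]
ft_force: [0.2, -1.0, -4.9]
grip_width: 0.58
grip_force: 50.0
```

```bash
python3 - <<'E'
from h import *
c=snap('wrist','w7.png');o=arm.get_obs();print(o['time'],o['tool_pos'],o['eef_rot'],o['joints'][6]);np.save('w7.npy',c,allow_pickle=True)
E
```

```text
9.65 [0.51451745 0.25583692 0.34458591] [3.14083059 0.00393125 0.46224553] -1.7583164595865022
```

View pics/w7.png

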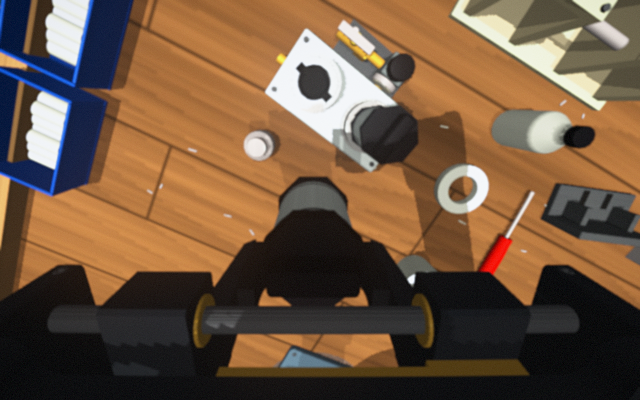

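Wrist view: empty socket at (316,83) with slots towards (301,65) and (330,102), tower cap at (385,135), can foot of the held cartridge at (313,190). From here I measure numerically, as the ten views are used.

```bash
python3 - <<'E'
from h import *
c=np.load('w7.npy',allow_pickle=True).item();im=c['pixels'].astype(int)
def comp(mask,seed):
    n,l,s,ce=cv2.connectedComponentsWithStats(mask.astype('uint8'),connectivity=4);k=l[seed[1],seed[0]];return (l==k).astype('uint8'),s[k],ce[k]
for th in(70,100):
  m,s,ce=comp(im.max(2)<th,(316,83));print('bore',th,s,ce,onz(c,[ce],.066))
m,s,ce=comp(im.max(2)<85,(316,83))
ct=max(cv2.findContours(m,0,cv2.CHAIN_APPROX_NONE)[0],key=len).reshape(-1,2)
P=onz(c,ct,.066)[:,:2]; 
ctr=P.mean(0)
for it in range(8):
    r=np.linalg.norm(P-ctr,axis=1); q=P[(r<.0262)]  # circle part
    A=np.c_[2*q,np.ones(len(q))];s_=np.linalg.lstsq(A,(q**2).sum(1),rcond=None)[0];ctr=s_[:2]
print('circle',ctr,np.sqrt(s_[2]+ctr@ctr),len(q),len(P))
d=P-ctr;r=np.linalg.norm(d,axis=1);an=np.degrees(np.arctan2(d[:,1],d[:,0]))
for a in range(-180,180,15):
    k=(an>=a)&(an<a+15);print(a,(r[k].max()*1000).round(1) if k.any() else None,end=' | ')
for sgn in(1,-1):
    pass
k=r>.0275;w=d[k];print();print('ears',[(round(x),round(y*1000)) for x,y in zip(an[k],r[k])])
ang=np.degrees(np.angle(np.sum(np.exp(2j*np.arctan2(w[:,1],w[:,0]))))/2);print('slot line',ang)
# manifold
hsv=(im.min(2)>150)&(im.max(2)-im.min(2)<35)
m,s,ce=comp(hsv,(290,90));ct=max(cv2.findContours(m,0,cv2.CHAIN_APPROX_NONE)[0],key=len);print(s)
h=cv2.convexHull(ct).reshape(-1,2);ap=cv2.approxPolyDP(cv2.convexHull(ct),5,True).reshape(-1,2);print(np.c_[ap,onz(c,ap,.03)[:,:2].round(4)].tolist())
# top cam
t=eyes.camera('top');b=t['pixels'].astype(int)
m,s,ce=comp(b.max(2)<80,(228,171));print('top bore',s,ce,onz(t,[ce],.066))
E
```

```text
bore 70 [298  64  32  36 847] [313.47697757  81.7201889 ] [[0.61590721 0.30869041 0.066     ]]
bore 100 [297  64  33  37 906] [313.4790287   81.74392936] [[0.61588086 0.30867393 0.066     ]]
circle [0.61543626 0.30819224] 0.021353415471052895 90 105
-180 21.8 | -165 21.3 | -150 21.5 | -135 22.9 | -120 29.5 | -105 28.5 | -90 20.9 | -75 20.6 | -60 20.8 | -45 20.8 | -30 21.7 | -15 21.6 | 0 22.1 | 15 21.1 | 30 21.8 | 45 24.7 | 60 29.2 | 75 29.4 | 90 21.2 | 105 20.9 | 120 21.2 | 135 21.3 | 150 21.0 | 165 21.2 | 
ears [(63, 29), (67, 29), (71, 29), (75, 29), (78, 29), (79, 28), (-117, 28), (-116, 30), (-113, 29), (-109, 29), (-105, 29), (-103, 29), (-101, 28), (61, 28)]
slot line 70.70215124262592
[ 265   29  131  142 6475]
[[305.0, 29.0, 0.6759, 0.3525], [395.0, 102.0, 0.6492, 0.1831], [371.0, 170.0, 0.5389, 0.1616], [265.0, 92.0, 0.5716, 0.3699]]
top bore [     0      0    640    400 234442] [334.41089907 198.33840353] [[ 0.51053849 -0.08658119  0.066     ]]
```

Request:
send_rows --deltas '[{"delta_pos": [0,0,0],"spin": -0.146},{"delta_pos": [0,0,0],"spin": -0.146},{"delta_pos": [0,0,0],"spin": -0.146},{"delta_pos": [0,0,0],"spin": -0.146},{"delta_pos": [0,0,0],"spin": -0.146},{"delta_pos": [0,0,0],"spin": -0.146},{"delta_pos": [0,0,0],"spin": -0.146},{"delta_pos": [0,0,0],"spin": -0.146}]'

```text
time: 10.5
tool_pos: [0.5155, 0.2545, 0.346]
eef_rot: [-3.141, 0.001, 1.633]
ft_force: [0.3, -0.4, -4.7]
grip_width: 0.584
grip_force: 50.0
```

Request:
send_rows --deltas '[{"delta_pos": [0,0,0],"spin": -0.146},{"delta_pos": [0,0,0],"spin": -0.146},{"delta_pos": [0,0,0],"spin": -0.146},{"delta_pos": [0,0,0],"spin": -0.146},{"delta_pos": [0,0,0],"spin": -0.146},{"delta_pos": [0,0,0],"spin": -0.146},{"delta_pos": [0,0,0],"spin": -0.146},{"delta_pos": [0,0,0],"spin": -0.146},{"delta_pos": [0,0,0],"spin": 0},{"delta_pos": [0,0,0],"spin": 0}]'

```text
time: 11.5
tool_pos: [0.5155, 0.2553, 0.3462]
eef_rot: [-3.141, -0.0, 2.792]
ft_force: [-0.3, -0.0, -3.9]
grip_width: 0.583
grip_force: 50.0
```

```bash
cat > rel.py <<'E'
from h import *
import sys
o=arm.get_obs();y=o['eef_rot'][2];R=Ro.from_euler('xyz',o['eef_rot']).as_matrix();print(o['time'],o['tool_pos'],o['eef_rot'],o['joints'][6],o['ft_force'])
tgt=np.array([.6155,.3083,float(sys.argv[1]) if len(sys.argv)>1 else .345]);print('tool delta mm',(R.T@(tgt-o['tool_pos'])*1000).round(1))
E
python3 rel.py
```

```text
11.5 [0.51546189 0.25527461 0.34619975] [-3.14052388e+00 -3.16216169e-04  2.79184969e+00] 0.42410962993154594 [-0.2510494  -0.01442234 -3.85149389]
tool delta mm [-75.8  84.1   1.1]
```

Request:
send_rows --deltas '[{"delta_pos": [-25,28,0],"spin": -0.011},{"delta_pos": [-25,28,0],"spin": 0},{"delta_pos": [-26,28,0],"spin": 0},{"delta_pos": [0,0,0],"spin": 0},{"delta_pos": [0,0,40],"spin": 0},{"delta_pos": [0,0,40],"spin": 0},{"delta_pos": [0,0,35],"spin": 0},{"delta_pos": [0,0,10],"spin": 0},{"delta_pos": [0,0,0],"spin": 0},{"delta_pos": [0,0,0],"spin": 0}]'

```text
time: 12.5
tool_pos: [0.6155, 0.3116, 0.2238]
eef_rot: [3.139, 0.002, 2.807]
ft_force: [0.2, 0.3, -3.9]
grip_width: 0.583
grip_force: 50.0
```

```bash
python3 rel.py .205; python3 - <<'E'
from h import *
t=arm.get_obs()['tool_pos']
c=snap('scene','h_scene.png');ax=t[:2]
C=np.array(c['world_to_cam']);o=-C[:3,:3].T@C[:3,3];d=(o[:2]-ax)/np.linalg.norm(o[:2]-ax);n=np.array([-d[1],d[0]])
print('n',n,'px/30mm',np.diff(proj(c,[[*(ax),t[2]-.05],[*(ax+.03*n),t[2]-.05]]),axis=0))
def line(center,z,half=.05):
    s=np.linspace(-half,half,101);q=proj(c,[[*(center+k*n),z] for k in s]).astype('float32')
    return s*1000,cv2.remap(c['pixels'],q[None,:,0],q[None,:,1],1)[0].astype(int)
for dz in(-.03,-.045,-.06,-.075):
    s,v=line(ax,t[2]+dz,.05);print('cart',dz,[f"{int(a)}:{x.max()}/{x.max()-x.min()}" for a,x in zip(s[::3],v[::3])])
# socket outer collar edges at mid height and rim
S=np.array([.6155,.3083])
for z in(.045,.06):
    s,v=line(S,z,.05);print('sock',z,[f"{int(a)}:{x.max()}/{x.max()-x.min()}" for a,x in zip(s[::3],v[::3])])
E
```

```text
12.5 [0.6154878  0.31155938 0.22379045] [3.13936256e+00 1.65038215e-03 2.80747614e+00] 0.3709317576751016 [ 0.19521669  0.26634135 -3.91178852]
tool delta mm [-1.  -3.1 18.8]
n [-0.76256818  0.64690785] px/30mm [[12.97522676  1.52140257]]
cart -0.03 ['-50:173/15', '-47:205/9', '-44:206/9', '-41:136/7', '-38:43/4', '-35:15/2', '-32:12/1', '-29:20/2', '-26:15/6', '-23:24/2', '-20:30/2', '-17:46/7', '-13:51/5', '-11:46/5', '-8:36/2', '-5:31/8', '-2:43/5', '1:59/9', '3:63/6', '6:59/4', '9:53/8', '12:53/8', '16:53/6', '19:56/5', '22:60/7', '24:63/9', '27:61/7', '31:66/6', '34:62/7', '37:64/8', '39:62/8', '43:60/9', '46:62/5', '49:64/10']
cart -0.045 ['-50:131/7', '-47:141/9', '-44:149/10', '-41:118/7', '-38:55/1', '-35:17/2', '-32:22/3', '-29:30/6', '-26:32/6', '-23:27/2', '-20:29/4', '-17:34/7', '-13:55/8', '-11:57/5', '-8:49/6', '-5:37/6', '-2:33/3', '1:51/6', '3:64/6', '6:63/7', '9:64/9', '12:67/10', '16:62/10', '19:66/8', '22:59/7', '24:65/7', '27:62/6', '31:66/10', '34:64/6', '37:62/5', '39:63/8', '43:65/7', '46:63/7', '49:62/4']
cart -0.06 ['-50:153/9', '-47:156/9', '-44:165/9', '-4
[... 883 characters left out ...]
:49/1', '-20:72/4', '-17:84/3', '-13:89/4', '-11:92/5', '-8:99/6', '-5:96/3', '-2:87/3', '1:64/3', '3:51/3', '6:36/3', '9:23/2', '12:17/4', '16:25/1', '19:95/3', '22:199/8', '24:241/5', '27:243/7', '31:239/6', '34:237/7', '37:239/6', '39:246/4', '43:250/2', '46:251/2', '49:252/2']
sock 0.06 ['-50:214/7', '-47:212/8', '-44:200/9', '-41:172/10', '-38:134/2', '-35:81/4', '-32:51/2', '-29:62/4', '-26:92/6', '-23:109/5', '-20:120/5', '-17:132/7', '-13:136/7', '-11:136/6', '-8:138/8', '-5:125/7', '-2:85/3', '1:46/3', '3:26/8', '6:24/3', '9:29/5', '12:34/2', '16:32/2', '19:66/0', '22:154/7', '24:228/10', '27:243/5', '31:240/6', '34:241/6', '37:245/4', '39:250/3', '43:251/2', '46:252/2', '49:250/3']
```

```bash
python3 - <<'E'
from h import *
c=np.load('w7.npy',allow_pickle=True).item()
for c,tp,rot in((c,np.array([.5141,.2567,.3444]),[-3.141,0,.4625]),(snap('wrist','h_w.png'),arm.get_obs()['tool_pos'],arm.get_obs()['eef_rot'])):
  R=Ro.from_euler('xyz',rot).as_matrix();g=c['pixels'].astype(int)
  col=int(round(proj(c,[tp+R@[.031,0,.05]])[0,0]))
  print('col',col,'rows 165-260 max:',g[165:262:1,col-2:col+3].mean(1).max(1).round().astype(int).tolist())
  for z,n in((.016,'capbot z110'),(.002,'captop'),(.088,'lowcap z38'),(.102,'z24'),(.126,'foot')):
    print(n,[proj(c,[tp+R@[x,0,z]])[0].round(1).tolist() for x in(.026,.031,.036)])
E
```

```text
col 315 rows 165-260 max: [156, 156, 158, 158, 161, 161, 159, 155, 152, 150, 140, 107, 62, 35, 33, 41, 58, 73, 78, 85, 97, 102, 101, 101, 100, 101, 101, 102, 100, 101, 101, 102, 101, 101, 100, 100, 101, 100, 100, 101, 101, 96, 79, 59, 51, 42, 30, 27, 26, 26, 28, 26, 27, 26, 27, 27, 27, 28, 27, 27, 25, 26, 25, 28, 25, 25, 24, 26, 24, 24, 23, 23, 24, 23, 23, 22, 22, 23, 23, 23, 23, 22, 21, 21, 23, 22, 22, 22, 21, 21, 18, 20, 18, 18, 18, 17, 18]
capbot z110 [[315.5, 204.9], [315.6, 197.2], [315.6, 189.4]]
captop [[315.8, 213.4], [315.8, 205.1], [315.9, 196.7]]
lowcap z38 [[314.8, 176.2], [314.8, 170.5], [314.8, 164.7]]
z24 [[314.6, 172.4], [314.7, 167.0], [314.7, 161.5]]
foot [[314.5, 166.7], [314.5, 161.7], [314.5, 156.6]]
col 312 rows 165-260 max: [104, 72, 71, 75, 76, 76, 76, 75, 75, 75, 73, 69, 65, 63, 62, 74, 97, 121, 129, 145, 161, 167, 165, 165, 165, 166, 165, 165, 165, 164, 163, 164, 164, 163, 165, 163, 163, 164, 164, 164, 163, 153, 128, 98, 82, 64, 50, 46, 46, 45, 45, 43, 46, 50, 51, 52, 51, 51, 50, 50, 49, 49, 48, 48, 48, 48, 46, 47, 45, 47, 45, 44, 43, 41, 43, 41, 38, 34, 31, 33, 31, 31, 30, 30, 29, 31, 29, 29, 30, 26, 27, 24, 25, 25, 24, 23, 23]
capbot z110 [[311.8, 204.9], [311.8, 197.2], [311.8, 189.4]]
captop [[311.7, 213.2], [311.7, 205.0], [311.7, 196.5]]
lowcap z38 [[312.2, 176.6], [312.2, 170.9], [312.1, 165.2]]
z24 [[312.2, 172.9], [312.2, 167.5], [312.2, 162.0]]
foot [[312.3, 167.3], [312.3, 162.3], [312.3, 157.3]]
```

The wrist picture shows the cap edges about 8 px nearer than they would be if centred, and the scene offset agrees. The cartridge axis sits about 7–8 mm behind the TCP along tool x, so I shift for that.

Request:
send_rows --deltas '[{"delta_pos": [7,-3,0],"spin": 0},{"delta_pos": [0,0,10],"spin": 0.004},{"delta_pos": [0,0,10],"spin": 0},{"delta_pos": [0,0,8],"spin": 0},{"delta_pos": [0,0,0],"spin": 0},{"delta_pos": [0,0,0],"spin": 0}]'

```text
time: 13.2
tool_pos: [0.6069, 0.3103, 0.1932]
eef_rot: [-3.141, -0.001, 2.805]
ft_force: [-0.1, -0.1, -4.4]
grip_width: 0.579
grip_force: 50.0
```

Request:
send_rows --deltas '[{"delta_pos": [0,0,2],"spin": 0},{"delta_pos": [0,0,2],"spin": 0},{"delta_pos": [0,0,2],"spin": 0},{"delta_pos": [0,0,0],"spin": 0}]'

```text
time: 13.6
tool_pos: [0.6069, 0.3103, 0.1874]
eef_rot: [-3.141, -0.0, 2.805]
ft_force: [0.3, 0.4, -5.4]
grip_width: 0.579
grip_force: 50.0
```

```bash
python3 rel.py .190
```

```text
13.6 [0.60688808 0.31025389 0.18738573] [-3.14116677e+00 -2.83099990e-04  2.80482864e+00] 0.34278074107274126 [ 0.2803183   0.38210948 -5.35818517]
tool delta mm [-8.8  1.  -2.6]
```

Request:
send_rows --deltas '[{"delta_pos": [0,0,1.5],"spin": 0},{"delta_pos": [0,0,1.5],"spin": 0},{"delta_pos": [0,0,0],"spin": 0}]'

```text
time: 13.9
tool_pos: [0.6069, 0.3103, 0.1844]
eef_rot: [-3.141, -0.0, 2.805]
ft_force: [-0.4, 0.0, -4.7]
grip_width: 0.583
grip_force: 50.0
```

Request:
send_rows --deltas '[{"delta_pos": [0,0,1],"spin": 0},{"delta_pos": [0,0,1],"spin": 0},{"delta_pos": [0,0,0],"spin": 0}]'

```text
time: 14.2
tool_pos: [0.6069, 0.3104, 0.1825]
eef_rot: [-3.141, -0.0, 2.805]
ft_force: [0.4, 0.5, -5.2]
grip_width: 0.583
grip_force: 50.0
```

No contact force well below the rim, so the neck and lugs have entered. Continue to the valve.

Request:
send_rows --deltas '[{"delta_pos": [0,0,1],"spin": 0},{"delta_pos": [0,0,1],"spin": 0},{"delta_pos": [0,0,0],"spin": 0}]'

```text
time: 14.5
tool_pos: [0.6074, 0.3105, 0.1815]
eef_rot: [3.141, 0.001, 2.805]
ft_force: [-1.2, -0.6, 1.4]
grip_width: 0.584
grip_force: 50.0
```

Request:
send_rows --deltas '[{"delta_pos": [0,0,1],"spin": 0},{"delta_pos": [0,0,1],"spin": 0},{"delta_pos": [0,0,0],"spin": 0}]'

```text
time: 14.8
tool_pos: [0.6073, 0.3105, 0.179]
eef_rot: [3.141, 0.001, 2.805]
ft_force: [-1.0, -1.2, 3.3]
grip_width: 0.58
grip_force: 50.0
```

Valve reached at the expected height. Release here, recentre the fingers on the wing, and regrip.

Request:
send_rows --deltas '[{"delta_pos": [0,0,-1.5],"spin": 0},{"delta_pos": [0,0,0],"spin": 0}]'

```text
time: 15.0
tool_pos: [0.6072, 0.3105, 0.1805]
eef_rot: [3.141, 0.0, 2.805]
ft_force: [-0.4, -1.4, 2.8]
grip_width: 0.584
grip_force: 50.0
```

Request:
send_rows --deltas '[{"delta_pos": [0,0,0],"spin": 0},{"delta_pos": [0,0,0],"spin": 0},{"delta_pos": [0,0,0],"spin": 0},{"delta_pos": [0,0,-0.5],"spin": 0},{"delta_pos": [-4,0,0],"spin": 0},{"delta_pos": [-4,0,0],"spin": 0},{"delta_pos": [0,0,0],"spin": 0},{"delta_pos": [0,0,0],"spin": 0}]' --gripper 0.28

```text
time: 15.8
tool_pos: [0.6147, 0.3076, 0.1806]
eef_rot: [-3.142, -0.0, 2.804]
ft_force: [-0.5, -0.3, -0.6]
grip_width: 0.718
grip_force: 0.0
```

```bash
python3 rel.py .182;  python3 - <<'E'
from h import *
c=snap('wrist','r_w.png');o=arm.get_obs();tp=o['tool_pos'];R=Ro.from_euler('xyz',o['eef_rot']).as_matrix();g=c['pixels'].astype(int)
col=int(round(proj(c,[tp+R@[.031,0,.05]])[0,0]))
print(g[165:230,col-2:col+3].mean(1).max(1).round().astype(int).tolist())
print([proj(c,[tp+R@[.031,0,z]])[0].round(1).tolist() for z in (.016,.088)])
E
```

```text
15.8 [0.61472458 0.3076182  0.18060939] [-3.14157798e+00 -9.86617817e-05  2.80445055e+00] 0.35087790906801375 [-0.54307114 -0.32803364 -0.55460661]
tool delta mm [-0.5  0.9 -1.4]
[248, 250, 247, 205, 115, 63, 68, 90, 115, 129, 145, 161, 166, 165, 164, 163, 165, 163, 165, 165, 163, 164, 165, 164, 163, 163, 163, 163, 163, 157, 141, 117, 92, 75, 58, 51, 50, 50, 52, 49, 52, 55, 57, 57, 55, 56, 54, 55, 55, 53, 52, 52, 51, 53, 51, 49, 51, 50, 48, 49, 48, 48, 47, 47, 45]
[[311.9, 196.9], [312.2, 170.7]]
```

Recentred: the cap edge is at row 196.5 against 196.9 predicted. Grip and push down.

Request:
send_rows --deltas '[{"delta_pos": [0,0,0],"spin": 0},{"delta_pos": [0,0,0],"spin": 0},{"delta_pos": [0,0,0],"spin": 0},{"delta_pos": [0,0,0],"spin": 0}]' --gripper 1 --squeeze 55

```text
time: 16.25
tool_pos: [0.6145, 0.3079, 0.1807]
eef_rot: [3.142, -0.0, 2.805]
ft_force: [-0.3, 0.2, -0.6]
grip_width: 0.583
grip_force: 55.0
```

Request:
send_rows --deltas '[{"delta_pos": [0,0,2],"spin": 0},{"delta_pos": [0,0,2],"spin": 0},{"delta_pos": [0,0,2],"spin": 0},{"delta_pos": [0,0,2],"spin": 0},{"delta_pos": [0,0,0],"spin": 0}]'

```text
time: 16.75
tool_pos: [0.6147, 0.3079, 0.1731]
eef_rot: [3.141, 0.0, 2.805]
ft_force: [-2.1, -0.7, 6.5]
grip_width: 0.584
grip_force: 55.0
```

Request:
send_rows --deltas '[{"delta_pos": [0,0,2],"spin": 0},{"delta_pos": [0,0,1],"spin": 0},{"delta_pos": [0,0,1],"spin": 0},{"delta_pos": [0,0,0],"spin": 0},{"delta_pos": [0,0,0],"spin": 0}]'

```text
time: 17.25
tool_pos: [0.6148, 0.3079, 0.1697]
eef_rot: [3.141, 0.001, 2.805]
ft_force: [-1.5, -0.9, 8.8]
grip_width: 0.583
grip_force: 55.0
```

Force says the valve is about 11 mm down. One more millimetre, then turn clockwise.

Request:
send_rows --deltas '[{"delta_pos": [0,0,0.8],"spin": 0},{"delta_pos": [0,0,0],"spin": 0},{"delta_pos": [0,0,0],"spin": 0.07},{"delta_pos": [0,0,0],"spin": 0.07},{"delta_pos": [0,0,0],"spin": 0.07},{"delta_pos": [0,0,0],"spin": 0}]'

```text
time: 17.85
tool_pos: [0.6153, 0.3084, 0.1693]
eef_rot: [3.14, 0.001, 2.593]
ft_force: [-1.1, -1.3, 8.5]
grip_width: 0.582
grip_force: 55.0
```

```bash
python3 -c "
from h import *
o=arm.get_obs();print(o['tool_pos'],o['eef_rot'],o['ft_force'],o['ft_torque'])"
```

```text
[0.61525209 0.30836365 0.16932228] [3.13969291e+00 1.28454013e-03 2.59282461e+00] [-1.06278733 -1.28505794  8.52364306] [-0.26055977  0.20138409 -0.06259882]
```

Request:
send_rows --deltas '[{"delta_pos": [0,0,0],"spin": 0.12},{"delta_pos": [0,0,0],"spin": 0.12},{"delta_pos": [0,0,0],"spin": 0.12},{"delta_pos": [0,0,0],"spin": 0.12},{"delta_pos": [0,0,0],"spin": 0.12},{"delta_pos": [0,0,0],"spin": 0.12},{"delta_pos": [0,0,0],"spin": 0.12},{"delta_pos": [0,0,0],"spin": 0.12},{"delta_pos": [0,0,0],"spin": 0}]'

```text
time: 18.75
tool_pos: [0.6158, 0.3084, 0.1696]
eef_rot: [3.138, -0.001, 1.631]
ft_force: [0.4, -0.7, 8.7]
grip_width: 0.582
grip_force: 55.0
```

```bash
python3 -c "
from h import *
o=arm.get_obs();print(o['tool_pos'],o['eef_rot'],o['ft_force'],o['ft_torque'])"
```

```text
[0.61576991 0.30840355 0.16956344] [ 3.13828274e+00 -9.58802248e-04  1.63131773e+00] [ 0.44953194 -0.72264439  8.73610096] [-0.15120467 -0.04656418 -0.0422725 ]
```

Request:
send_rows --deltas '[{"delta_pos": [0,0,0],"spin": 0.07},{"delta_pos": [0,0,0],"spin": 0.07},{"delta_pos": [0,0,0],"spin": 0.06},{"delta_pos": [0,0,0],"spin": 0.04},{"delta_pos": [0,0,0],"spin": 0}]'

```text
time: 19.25
tool_pos: [0.6158, 0.3084, 0.1695]
eef_rot: [3.139, -0.002, 1.394]
ft_force: [0.4, 0.1, 8.6]
grip_width: 0.586
grip_force: 55.0
```

```bash
python3 -c "
from h import *
o=arm.get_obs();print(o['tool_pos'],o['eef_rot'],o['ft_force'],o['ft_torque'])"
```

```text
[0.61582296 0.30841091 0.16951208] [ 3.13869156e+00 -1.92381028e-03  1.39362476e+00] [0.37761911 0.12187195 8.60219258] [-0.17251091  0.04190249 -0.04096586]
```

Request:
send_rows --deltas '[{"delta_pos": [0,0,0],"spin": 0.02},{"delta_pos": [0,0,0],"spin": 0.02},{"delta_pos": [0,0,0],"spin": 0}]'

```text
time: 19.55
tool_pos: [0.616, 0.3087, 0.1695]
eef_rot: [3.138, -0.003, 1.355]
ft_force: [0.6, -0.0, 7.1]
grip_width: 0.589
grip_force: 55.0
```

```bash
python3 -c "
from h import *
o=arm.get_obs();print(o['tool_pos'],o['eef_rot'],o['ft_force'],o['ft_torque'])"
```

```text
[0.61596112 0.30870009 0.16946084] [ 3.13848655e+00 -2.64655778e-03  1.35481474e+00] [ 0.56256357 -0.00713348  7.09669557] [ 0.04426475 -0.1374082   0.21309497]
```

The turning moment reversed: end stop reached. Ease up so the spring lifts it into the notches.

Request:
send_rows --deltas '[{"delta_pos": [0,0,0],"spin": -0.02},{"delta_pos": [0,0,-1.5],"spin": 0},{"delta_pos": [0,0,-1.5],"spin": 0},{"delta_pos": [0,0,-1],"spin": 0},{"delta_pos": [0,0,-1],"spin": 0},{"delta_pos": [0,0,0],"spin": 0}]'

```text
time: 20.15
tool_pos: [0.6159, 0.3085, 0.1742]
eef_rot: [3.139, -0.002, 1.375]
ft_force: [0.6, 0.5, 6.0]
grip_width: 0.583
grip_force: 55.0
```

Request:
send_rows --deltas '[{"delta_pos": [0,0,-0.5],"spin": 0},{"delta_pos": [0,0,0],"spin": 0}]'

```text
time: 20.35
tool_pos: [0.6159, 0.3085, 0.1746]
eef_rot: [3.139, -0.002, 1.375]
ft_force: [0.7, -0.1, 5.9]
grip_width: 0.582
grip_force: 55.0
```

```bash
python3 -c "
from h import *
o=arm.get_obs();print(o['tool_pos'],o['eef_rot'],o['ft_force'],o['ft_torque'])"
```

```text
[0.61587001 0.3085076  0.17455603] [ 3.13884484e+00 -2.37635750e-03  1.37477066e+00] [ 0.70825061 -0.06145298  5.88309668] [ 0.09231742 -0.39570786  0.04379245]
```

Request:
send_rows --deltas '[{"delta_pos": [0,0,-0.7],"spin": 0},{"delta_pos": [0,0,-0.7],"spin": 0},{"delta_pos": [0,0,0],"spin": 0}]'

```text
time: 20.65
tool_pos: [0.6157, 0.3079, 0.1747]
eef_rot: [3.14, -0.001, 1.375]
ft_force: [5.0, 2.3, -1.3]
grip_width: 0.586
grip_force: 55.0
```

It stopped rising at lock height and the force now pulls down, so it is locked in the notches. Release and retreat upward.

Request:
send_rows --deltas '[{"delta_pos": [0,0,0.7],"spin": 0},{"delta_pos": [0,0,0],"spin": 0}]'

```text
time: 20.85
tool_pos: [0.6156, 0.308, 0.1746]
eef_rot: [3.14, -0.001, 1.375]
ft_force: [5.8, 2.0, 2.1]
grip_width: 0.584
grip_force: 55.0
```

Request:
send_rows --deltas '[{"delta_pos": [0,0,0],"spin": 0},{"delta_pos": [0,0,0],"spin": 0},{"delta_pos": [0,0,0],"spin": 0},{"delta_pos": [0,0,-5],"spin": 0},{"delta_pos": [0,0,-15],"spin": 0},{"delta_pos": [0,0,-30],"spin": 0},{"delta_pos": [0,0,-40],"spin": 0},{"delta_pos": [0,0,-40],"spin": 0},{"delta_pos": [0,0,-40],"spin": 0},{"delta_pos": [0,0,0],"spin": 0}]' --gripper 0.25

```text
time: 21.85
tool_pos: [0.6167, 0.3094, 0.3523]
eef_rot: [3.133, -0.008, 1.374]
ft_force: [0.7, 0.2, 0.2]
grip_width: 0.756
grip_force: 0.0
```

Request:
send_rows --deltas '[{"delta_pos": [-40,0,0],"spin": 0},{"delta_pos": [-40,0,0],"spin": 0},{"delta_pos": [0,0,0],"spin": 0},{"delta_pos": [0,0,0],"spin": 0}]'

```text
time: 22.25
tool_pos: [0.5991, 0.2282, 0.3447]
eef_rot: [3.141, 0.0, 1.373]
ft_force: [-0.1, 0.7, -0.0]
grip_width: 0.751
grip_force: 0.0
```

```bash
python3 - <<'E'
from h import *
o=arm.get_obs();print(o['time'],o['tool_pos'],o['eef_rot'])
S=np.array([.6155,.3083]);c=snap('wrist','f_w.png');g=c['pixels'].astype(int)
a=np.radians(-9.5);X=np.array([np.cos(a),np.sin(a)]);Y=np.array([-X[1],X[0]])
pc=proj(c,[[*S,.195],[*(S-.105*Y),.195]]);print('expected tops',pc)
# upper part of both: dark top compare, PCA of wing by brightness around top
for nm,ctr in(('cart',S),('tower',S-.105*Y)):
    P=np.array([[*(ctr+.001*(i*X+j*Y)),.195] for j in range(-32,33,4) for i in range(-32,33,4)])
    q=proj(c,P).astype('float32');v=cv2.remap(c['pixels'],q[None,:,0],q[None,:,1],1)[0].max(1).reshape(17,17);print(nm);print(v)
E
```

```text
22.25 [0.59908919 0.22823598 0.34471911] [3.14110471e+00 3.16269600e-05 1.37286561e+00]
expected tops [[313.43692459 108.26715347]
 [316.34859613 206.08524115]]
cart
[[250 249 249 249 248 249 249 247 250 207 165 167 165 166 164 160 171]
 [250 249 250 249 249 231 218 201 162 109  98 126 166 166 164 160 161]
 [250 249 249 251 197  61  64  64  60  62  60  60 116 166 165 162 159]
 [250 249 250 212  64  62  64  63  64  63  60  61  58 112 163 161 161]
 [250 250 223  67  64  65  64  64  62  62  62  63  61  60 106 161 169]
 [250 229  74  71  69  67  63  65  59  63  59  58  61  51  55 109 196]
 [250 138  76  61  44  46  45  45  44  45  45  44  46  43  46 102 202]
 [250 142  54  63  64  59  58  57  56  57  58  57  57  59  55  96 245]
 [250 162  63  75  76  74  71  68  66  68  67  64  60  62  59 112 250]
 [250 174  67  87  85  85  82  82  75  69  70  67  67  71  61 111 250]
 [250 185  66  63  62  60  58  61  59  60  58  58  62  61  66 101 251]
 [249 194  82  83  80  82  80  79  78  78  75  73  73  73  72 144 251]
 [249 250 131  84  82  83  81  79  78  76  76  73  75  73 126 250 250]
 [250 248 2
[... 787 characters left out ...]
 38  38  41  39  37  36  37  38  36  37  39  36  35  76  93]
 [196  59  42  40  40  40  40  38  37  39  39  42  41  46  39  66  94]
 [208  66  45  41  41  40  38  39  37  39  49  47  46  50  42  86 129]
 [248  66  45  39  41  38  37  37  38  41  41  41  41  40  37 110 197]
 [248  68  42  37  39  38  39  39  37  36  37  38  38  35  43 122 198]
 [248  87  49  49  49  48  47  46  46  46  46  45  45  45  44 125 198]
 [249  97  52  51  50  47  48  51  47  47  47  47  48  46  45 131 200]
 [248 203  49  52  54  52  50  50  50  50  50  48  47  48  51 184 199]
 [247 248 156  48  52  52  52  51  50  50  51  49  46  44 156 202 201]
 [247 245 208  86  50  52  53  52  51  49  51  50  48  79 169 200 224]]
```

The cartridge is centred and upright, with its wing parallel to the socket's x axis. Hand in.

```bash
python3 -c "
from cell import job_done
print(job_done())"
```

```text
the job is handed in; nothing more can be done
None
```

I fitted the cartridge in the empty socket, turned it to the end stop, let the spring lift it into the notches, and released it; the job was handed in at about 22 s. The last wrist picture showed it centred, with its wing along the socket's x axis, but the hand-in returned no verdict.

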